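# Flick the index turntable and brake it on its mark

## Robot

A 6-joint arm with a two-finger parallel gripper is mounted at the origin on the work surface. World frame = base frame: x ahead of the robot, y to its left, z up, the work surface at z = 0. Lengths are in m, angles in rad, forces in N, time in s.
With the tool pointing down it reaches from about 0.325 to 1 m from the base axis. Payload 5.1 kg.
Tool frame: the origin (TCP) lies at the very end of the fingers, on their centre line; the grasp point (between the pads) lies 19 mm behind it; z points along the fingers, y is the direction in which the jaws open and shut (so a half turn about z gives the same grasp; the last joint's range is limited). The gripper opens to 85 mm and grips with 20 to 120 N. Pads are 22 mm wide; open, the fingers measure 114 mm over their backs; the gripper's body (76 mm by 85 mm) begins 54 mm behind the grasp point. The pads swing forward as they close: fully open they stand 13 mm farther back than shut.
Start: joints at [-1.339, 0.124, 1.65, -0, 1.367, -0.083], TCP at [0.201, -0.618, 0.231] pointing down, gripper open.
Joint ranges: [-2.61, 2.61], [-1.02, 2.33], [0.03, 2.71], [-1.35, 4.49], [0.32, 2.68], [-2.91, 2.91]. Speed limits (rad/s): [2.57, 2.57, 3.14, 3.14, 3.14, 3.14].

## Interface

Orientations are given as a unit quaternion [x, y, z, w].
In Python, from bench import arm, optics gives the robot as it stands. The module is installed in compiled form; this text tells all that it offers.
- The arm moves only by the tool servo_tool, never from a script. Its arguments are lists of equal length, an entry for each row: "linear": the shift along the tool's x, y, z in mm, a list of three; "angular": the turn, a rotation vector about the tool's x, y, z in degrees, a list of three; "claw": the opening, from -1 (shut) to 1 (fully open), so that 0 is half open. A call has 1 to 5 rows; each row is the pose to reach, as a shift and turn from the pose commanded when the call began, along the tool's axes at that moment; what a row does not reach only later rows make up. A row lasts 1/10 s, in which the tool goes at most 50 mm and 8.59 degrees, less where a joint would pass 70% of its speed; a pose out of reach is approached as far as the arm can. A call with a gripper value outside its range is refused whole. The fingers move at their own pace and stop on an object; the grip force is fixed at half the most. Time passes only in rows, so rows that repeat a pose let the fingers close. It gives the time, the measured TCP pose, the force and the opening at its end, in the units of the state.
- arm.observe(): the state, without advancing time (a new reading comes with each control period).
- optics.capture(name): name is "side" or "top"; returns a dict with "pixels" (480x640x3 uint8, red, green, blue), "fx", "fy", "cx", "cy" (pixels), "R" (3x3) and "t" (3): a world point X has camera coordinates R X + t. Camera axes: x right, y down, z forward; pixel columns grow to the right and rows downward; lengths in m; the calibration is good to about 2 mm. A picture is of the moment at which its call begins. There is no depth.
- arm.close_job(): hands the job in, once; it reports no verdict.
The state is a dict: "t": time; "joints": joint angles; "qvel": joint speeds; "joint_torque": joint torques, N m; "position": TCP position; "ee_rot": TCP orientation; "ft_force": force on the tool from outside, world axes, zero at the start; "wrist_torque": the same for the moment, N m; "width": opening from 0.0 (shut) to 1.0 (fully open).
Only numpy, scipy, OpenCV 4.12 (cv2) and the standard library are available. Lean on these libraries where they do the work, as an engineer would, in place of code of your own. Each camera call takes 0.05 s, during which the arm holds its last target.

## Task

Check that the index turntable runs free: flick it with a fingertip, by its orange post, so that it spins on by itself and its red mark sweeps past the yellow pointer block at least once; then, at a later pass, brake it with a fingertip so that it first comes to rest with the red mark's centre line within the width of the pointer block. Either direction will do. Only touch and push: do not pinch the post, and leave the pegs standing around where they are. The program finishes while holding: the fingertip stays on the disc, keeping it stopped on the mark.

Things in the scene. Friction and masses are not known exactly. Their poses are not given: they have to be found in the camera images.
- spin (a joint): turn of the disc, rad, positive anticlockwise from above, counted on over several turns; the mark is at the pointer at 0 and every multiple of 2 pi. Starts at rest between 0.7 and 5.6. Nearly free bearing: flicked to several rad/s it coasts for 15 s or more, losing about 12 to 25 % of its speed each second. A few newtons on the disc stop it at once.
- disc: free-spinning slate-grey disc, 236 mm across, 12 mm thick, with white ticks near its rim, a low grey hub (22 mm radius, 4 mm high) and the orange post. Origin on the axis at its underside, 38 mm above the table; z up; its x axis points to the red mark. Its flat top, 50 mm above the table, is clear from 60 mm radius to the rim: a place to brake.
- axis_top (a point): point on the bearing axis at the height of the disc's flat top, 50 mm above the table
- mark (a point): centre line of the flat red mark (10 mm wide, 40 mm long, radial) on the disc's top, at 105 mm from the axis; it turns with the disc
- post (a point): the upright orange post on the disc, round, 14 mm in diameter, 30 mm high, fixed to the disc, 50 mm from the axis on the side opposite the mark. The point is on the post's centre line half-way up, 15 mm above the disc's flat top (65 mm above the table)
- pointer (a point): the place where the mark must stop: 105 mm from the axis at the height of the disc's top, on the centre line of the fixed yellow pointer block. The block stands just outside the rim, from 125 to 155 mm from the axis, 36 mm wide and 34 mm high (lower than the disc)
- peg_square: bystander: loose slate-grey square peg, 50 x 50 x 85 mm, standing in a low 78 mm square cradle (24 mm high, fixed); origin at the centre of its underside
- peg_round: bystander: loose grey round peg, 52 mm in diameter and 85 mm high, standing in a like cradle; origin at the centre of its underside
- peg_black: bystander: loose black cylinder, 60 mm in diameter and 60 mm high, standing on the table; origin at the centre of its underside

How it is judged:
On the way, in this order (a step that is already met when the one before it is completed fails the run):
1. the disc spins on its own, untouched, its mark having swept past the pointer (contact force between the fingers and disc below 0.05 N and ((value of joint spin above 8 rad and velocity of joint spin above 0.4 rad/s) or (value of joint spin below -1.7 rad and velocity of joint spin below -0.4 rad/s))), for 0.2 s.
2. a fingertip has stopped the disc with the mark at the pointer, at a later pass (horizontal distance between mark and pointer below 0.018 m and velocity of joint spin between -0.05 and 0.05 rad/s and contact force between the fingers and disc above 0.5 N and (value of joint spin above 12.2 rad or value of joint spin below -5.9 rad)), for 0.2 s.
At the end, for the whole second after the job is handed in: The disc is at rest (under 0.05 rad/s) with the mark's centre line within 18 mm of the pointer's centre line (half the block's width, at 105 mm radius), and a fingertip rests on the disc with more than 0.5 N (horizontal distance between mark and pointer below 0.018 m and velocity of joint spin between -0.05 and 0.05 rad/s and contact force between the fingers and disc above 0.5 N); the arm keeps its last pose, push and grip.
It fails at once if once its mark has swept past the pointer, the disc comes to rest with the mark off the pointer (more than 18 mm away) ((value of joint spin above 7.6 rad or value of joint spin below -1.3 rad) and velocity of joint spin between -0.02 and 0.02 rad/s and horizontal distance between mark and pointer above 0.018 m).
It fails at once if the post is taken between the fingers (distance between the grasp point and post below 0.011 m and contact force between the fingers and disc above 0.5 N).
It fails at once if the square peg is moved, lifted or tipped (distance of peg_square from where it was at the start of the episode above 0.02 m or angle between peg_square's own z axis and vertical above 0.3 rad).
It fails at once if the round peg is moved, lifted or tipped (distance of peg_round from where it was at the start of the episode above 0.02 m or angle between peg_round's own z axis and vertical above 0.3 rad).
It fails at once if the black cylinder is moved, lifted or tipped (distance of peg_black from where it was at the start of the episode above 0.02 m or angle between peg_black's own z axis and vertical above 0.3 rad).
It also fails if it takes over 58 s, if anything falls off the work surface, if the arm or the gripper's body presses on something with over 40 N, if the wrist force passes 120 N, or if a joint passes its speed limit or range.

## Working session

There is one attempt and no reset: what is moved stays moved. The work goes in short steps, Python scripts to look and compute and a tool call to move; the robot and the scene stay as the last step left them, time stands still between calls to the robot, and variables do not carry over. Pictures are saved under pics/ and viewed, and the job is handed in when it is done.

Besides the shell and the picture viewer there is one more tool, called after "Call:" as a command line: name --argument value ..., lists and objects as JSON in quotes. servo_tool: Moves the arm, as the interface text tells. Its arguments: {"type":"object","properties":{"linear":{"type":"array","items":{"type":"array","items":{"type":"number"}}},"angular":{"type":"array","items":{"type":"array","items":{"type":"number"}}},"claw":{"type":"array","items":{"type":"number"}}},"required":["linear","angular","claw"]}

```bash
mkdir -p pics; python3 - <<'E'
from bench import arm, optics
import cv2, numpy as np
s=arm.observe(); print(s)
for n in ("top","side"):
    c=optics.capture(n); cv2.imwrite(f"pics/{n}0.png",c["pixels"][:,:,::-1])
    print(n,c["fx"],c["fy"],c["cx"],c["cy"],np.round(c["R"],4).tolist(),np.round(c["t"],4).tolist())
print(arm.observe()["t"])
E
```

```text
{'t': 0.0, 'joints': array([-1.33862242e+00,  1.24520801e-01,  1.65165818e+00,  3.20934781e-05,
        1.36749066e+00, -8.25840702e-02]), 'qvel': array([ 0.00105976, -0.00065173, -0.00152526, -0.00175134,  0.00150059,
       -0.00029175]), 'joint_torque': array([-1.06808322e-03, -4.23607850e+01, -3.65452731e+01, -2.56207195e-04,
        6.98997508e-03, -1.20687886e-07]), 'position': array([ 0.20108293, -0.61748299,  0.2300522 ]), 'ee_rot': array([ 9.87641445e-01,  1.56726826e-01, -6.19329046e-05, -1.03676707e-03]), 'ft_force': array([-0.28215538, -0.22100089, -0.43797411]), 'wrist_torque': array([0.03812509, 0.04805531, 0.03207868]), 'width': 0.995961929124364}
top 588.0974236857336 588.0974236857336 322.79641707114087 240.8414284893996 [[0.0046, -1.0, 0.0086], [-0.987, -0.006, -0.1609], [0.1609, -0.0078, -0.9869]] [-0.0094, 0.5854, 1.2003]
side 477.92908141744863 477.92908141744863 323.26175499348415 238.41830793964246 [[-0.8918, -0.4524, -0.0071], [-0.2665, 0.538, -0.7997], [0.3656, -0.7113, -0.6004]] [0.5243, 0.2298, 1.0088]
0.1
```

View pics/top0.png

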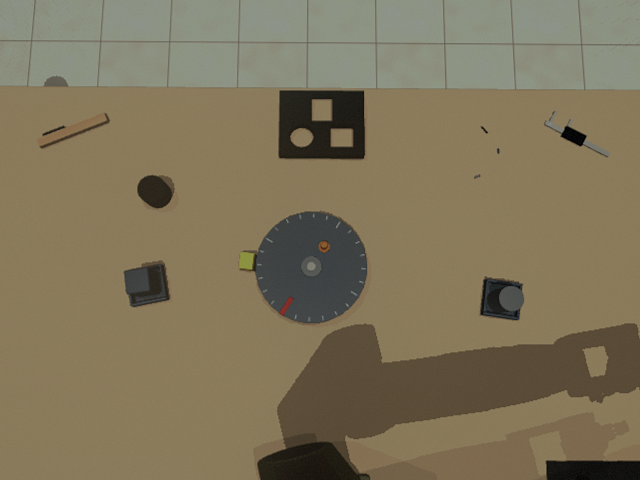

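View pics/side0.png

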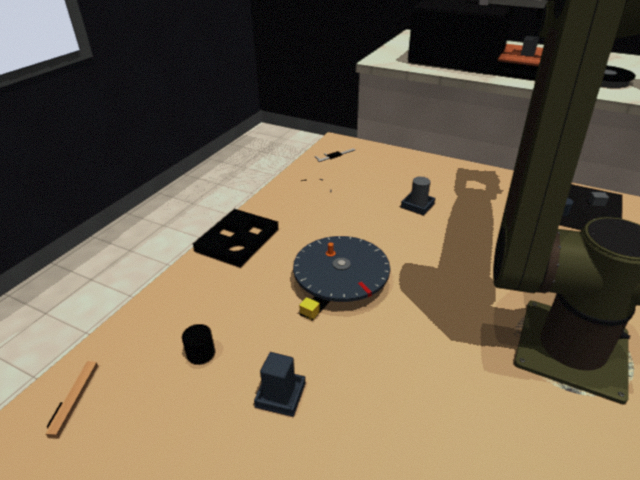

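The top view shows the disc centre near (311,267), the pointer at (247,261) on its left, the red mark at (287,306) and the post at (324,245). The side view shows the disc at (342,264), with the pointer at (310,308). The pegs are well clear of the disc.

```bash
cat > h.py <<'E'
from bench import arm, optics
import cv2, numpy as np
from scipy.optimize import least_squares
def ray(c,u,v):
    R=np.array(c["R"]);t=np.array(c["t"])
    o=-R.T@t; d=R.T@np.array([(u-c["cx"])/c["fx"],(v-c["cy"])/c["fy"],1.]); return o,d
def onz(c,u,v,z):
    o,d=ray(c,u,v); return o+d*(z-o[2])/d[2]
def tri(obs):
    A=[];b=[]
    for c,u,v in obs:
        o,d=ray(c,u,v); d=d/np.linalg.norm(d); P=np.eye(3)-np.outer(d,d); A.append(P);b.append(P@o)
    A=np.vstack(A);b=np.hstack(b); x,r,_,_=np.linalg.lstsq(A,b,rcond=None); return x, np.abs(A@x-b).max()
def masks(img,box=None):
    h=cv2.cvtColor(img,cv2.COLOR_RGB2HSV); H,S,V=[h[...,i].astype(int) for i in range(3)]
    m={"red":((H<5)|(H>172))&(S>150)&(V>60),"orange":(H>=6)&(H<14)&(S>185)&(V>70),"yellow":(H>=24)&(H<36)&(S>150)&(V>60)}
    return m
def cent(mask,box):
    x0,y0,x1,y1=box; mm=np.zeros(mask.shape,np.uint8); mm[y0:y1,x0:x1]=mask[y0:y1,x0:x1]
    n,l,st,ce=cv2.connectedComponentsWithStats(mm)
    if n<2: return None
    i=1+np.argmax(st[1:,4]); return ce[i],st[i]
BOX={"top":(220,195,390,335),"side":(270,220,410,330)}
E
python3 - <<'E'
from h import *
C={n:optics.capture(n) for n in("top","side")}
p={}
for n,c in C.items():
    m=masks(c["pixels"])
    for k in m:
        r=cent(m[k],BOX[n]); print(n,k,r)
        if r: p[n,k]=r[0]
for k,z in(("red",.05),("orange",.065),("yellow",.034)):
    if ("top",k) in p and ("side",k) in p: print(k,tri([(C[n],*p[n,k]) for n in C]),[onz(C[n],*p[n,k],z) for n in C])
for n in C:
    g=C[n]["pixels"]; x0,y0,x1,y1=BOX[n]; s=g[y0:y1,x0:x1]
    cv2.imwrite(f"pics/{n}crop.png",cv2.resize(s,None,fx=4.5,fy=4,interpolation=cv2.INTER_CUBIC)[:,:,::-1])
E
```

```text
top red (array([285.90361446, 305.46987952]), array([280, 297,  13,  18,  83], dtype=int32))
top orange None
top yellow (array([253. , 254.5]), array([253, 254,   1,   2,   2], dtype=int32))
side red (array([365.18055556, 288.06944444]), array([358, 282,  14,  14,  72], dtype=int32))
side orange (array([330.26760563, 249.78873239]), array([326, 243,   9,  13,  71], dtype=int32))
side yellow (array([309.21387283, 303.65317919]), array([300, 297,  20,  15, 173], dtype=int32))
red (array([0.44681329, 0.06956621, 0.04324702]), np.float64(0.0020174732062170353)) [array([0.4484875 , 0.06982661, 0.05      ]), array([0.44218033, 0.07595007, 0.05      ])]
yellow (array([0.55625159, 0.14345986, 0.01128781]), np.float64(0.004037999089926747)) [array([0.5572423 , 0.14247906, 0.034     ]), array([0.54047147, 0.16262012, 0.034     ])]
```

```bash
python3 - <<'E'
from h import *
c=optics.capture("top"); h=cv2.cvtColor(c["pixels"],cv2.COLOR_RGB2HSV)
print("post");
for v in range(238,254,2): print([tuple(map(int,h[v,u])) for u in range(317,332,2)])
print("ptr")
for v in range(252,272,3): print([tuple(map(int,h[v,u])) for u in range(238,260,3)])
E
```

```text
post
[(96, 19, 66), (96, 19, 66), (99, 27, 66), (95, 23, 67), (99, 27, 67), (95, 23, 66), (90, 19, 66), (96, 19, 67)]
[(102, 19, 68), (95, 23, 66), (99, 38, 68), (45, 9, 54), (96, 23, 55), (99, 28, 64), (94, 27, 65), (90, 19, 66)]
[(95, 24, 65), (50, 13, 58), (13, 162, 115), (13, 172, 132), (13, 174, 132), (10, 152, 89), (100, 34, 68), (99, 27, 66)]
[(103, 27, 67), (15, 154, 124), (14, 168, 126), (16, 166, 134), (15, 166, 134), (12, 172, 110), (16, 92, 89), (103, 26, 68)]
[(98, 40, 71), (14, 171, 131), (13, 168, 100), (17, 157, 138), (16, 161, 139), (10, 162, 88), (15, 133, 113), (101, 30, 68)]
[(97, 35, 65), (13, 171, 128), (11, 165, 105), (11, 168, 73), (10, 157, 60), (13, 164, 131), (13, 120, 98), (99, 26, 68)]
[(101, 30, 69), (13, 70, 76), (13, 176, 136), (14, 172, 126), (14, 169, 136), (14, 165, 116), (105, 17, 59), (103, 25, 70)]
[(90, 24, 65), (101, 31, 66), (30, 4, 63), (13, 97, 87), (12, 59, 78), (95, 24, 65), (100, 23, 67), (95, 23, 67)]
ptr
[(20, 89, 138), (31, 138, 135), (30, 139, 127), (25, 139, 127), (20, 126, 95), (18, 98, 83), (18, 94, 95), (90, 16, 65)]
[(20, 83, 139), (32, 146, 147), (33, 143, 146), (32, 142, 145), (32, 141, 146), (26, 155, 128), (21, 83, 43), (83, 15, 69)]
[(19, 84, 137), (32, 145, 146), (32, 144, 145), (32, 141, 145), (32, 141, 146), (29, 141, 96), (0, 0, 57), (90, 8, 66)]
[(19, 85, 126), (32, 143, 146), (32, 142, 145), (32, 144, 145), (33, 140, 146), (25, 148, 95), (0, 0, 62), (83, 15, 67)]
[(20, 104, 125), (32, 142, 145), (32, 140, 146), (32, 141, 145), (32, 141, 145), (21, 143, 75), (75, 9, 60), (60, 11, 118)]
[(22, 120, 138), (32, 144, 150), (32, 140, 149), (32, 141, 146), (32, 140, 149), (20, 127, 52), (90, 12, 62), (90, 15, 68)]
[(20, 86, 136), (19, 100, 115), (18, 100, 105), (19, 112, 93), (21, 143, 75), (22, 134, 42), (90, 12, 62), (84, 19, 68)]
```

View pics/topcrop.png

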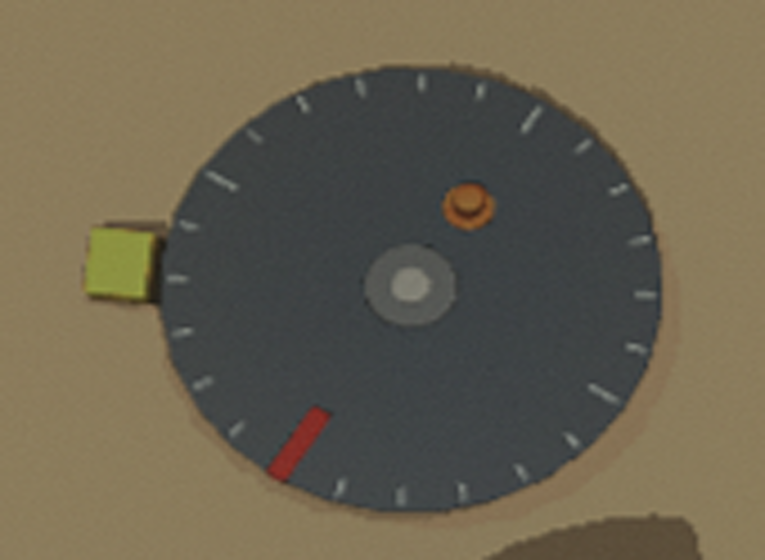

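View pics/sidecrop.png

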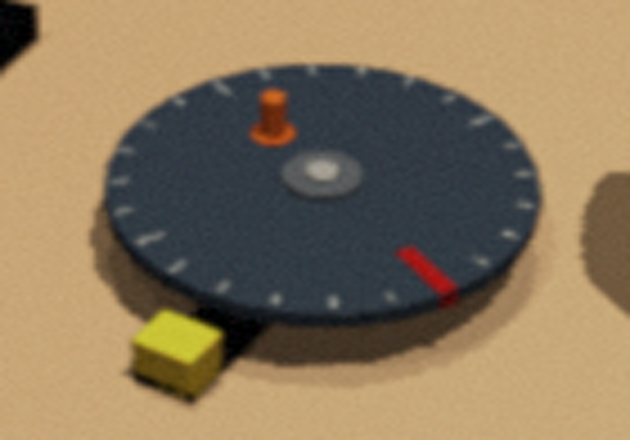

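```bash
cat >> h.py <<'E'
def masks(img,n="top"):
    h=cv2.cvtColor(img,cv2.COLOR_RGB2HSV); H,S,V=[h[...,i].astype(int) for i in range(3)]
    return {"red":((H<6)|(H>170))&(S>120)&(V>50),"orange":(H>=7)&(H<19)&(S>(148 if n=="top" else 180))&(V>55),"yellow":(H>=24)&(H<38)&(S>130)&(V>120)}
E
python3 - <<'E'
from h import *
C={n:optics.capture(n) for n in("top","side")}
ctrs=[]
for n,c in C.items():
    h=cv2.cvtColor(c["pixels"],cv2.COLOR_RGB2HSV); H,S,V=[h[...,i].astype(int) for i in range(3)]
    x0,y0,x1,y1=BOX[n]
    m=((H>80)&(H<125)&(V>35)&(V<95)) ; mm=np.zeros(m.shape,np.uint8); mm[y0:y1,x0:x1]=m[y0:y1,x0:x1]
    mm=cv2.morphologyEx(mm,cv2.MORPH_CLOSE,np.ones((3,3)))
    cs,_=cv2.findContours(mm,cv2.RETR_EXTERNAL,cv2.CHAIN_APPROX_NONE); k=max(cs,key=cv2.contourArea)
    hull=cv2.convexHull(k)[:,0]
    P=np.array([onz(c,u,v,.05)[:2] for u,v in hull])
    f=least_squares(lambda q:np.hypot(*(P-q[:2]).T)-q[2],[.54,.0,.118],loss="soft_l1",f_scale=.002)
    print(n,f.x,np.abs(f.fun).max(),len(hull))
p={}
for n,c in C.items():
    m=masks(c["pixels"],n)
    for k in m:
        r=cent(m[k],BOX[n]); 
        if r: p[n,k]=r[0]; print(n,k,r[0],r[1])
for k,z in(("red",.05),("orange",.065),("yellow",.034)):
    if ("top",k) in p and ("side",k) in p: print(k,tri([(C[n],*p[n,k]) for n in C]),[onz(C[n],*p[n,k],z) for n in C])
# hub centre by hand
print("hub",tri([(C["top"],220+410/4.5,195+284/4),(C["side"],270+321/4.5,220+171/4)]))
E
```

```text
top [0.5305542  0.01796819 0.11574838] 0.0013996121243953913 40
side [0.52559616 0.02751191 0.11539119] 0.0018543849921586614 35
top red [285.87368421 305.55789474] [279 297  14  18  95]
top orange [323.63333333 246.18888889] [319 241  10  11  90]
top yellow [245.87677725 259.98578199] [239 252  15  17 211]
side red [365.41666667 288.5952381 ] [358 282  14  15  84]
side orange [330.17105263 249.80263158] [326 243   9  13  76]
side yellow [308.79754601 303.78527607] [300 297  19  14 163]
red (array([0.44643446, 0.0696199 , 0.04187253]), np.float64(0.002283100366742563)) [array([0.44830508, 0.06988611, 0.05      ]), array([0.44102037, 0.07732356, 0.05      ])]
orange (array([ 0.57254196, -0.00807626,  0.05574559]), np.float64(0.0001977311663244885)) [array([ 0.5713216 , -0.00791892,  0.065     ]), array([0.56715451, 0.00241767, 0.065     ])]
yellow (array([0.54532405, 0.15783564, 0.02745705]), np.float64(0.0008565088801835152)) [array([0.54535559, 0.15736349, 0.034     ]), array([0.54110869, 0.16340327, 0.034     ])]
hub (array([0.53048387, 0.01775939, 0.04888204]), np.float64(0.0009734506205610893))
```

Call:
servo_tool --linear '[[20,-17,0],[50,-43,0],[80,-69,0],[110,-95,0],[140,-121,0]]' --angular '[[0,0,-8],[0,0,-16],[0,0,-24],[0,0,-32],[0,0,-40]]' --claw '[-1,-1,-1,-1,-1]'

```text
t: 0.85
position: [0.2974, -0.4583, 0.2314]
ee_rot: [0.873, 0.487, 0.0, 0.0]
ft_force: [0.6, -1.0, -0.0]
width: 0.14
```

```bash
cat >> h.py <<'E'
from scipy.spatial.transform import Rotation as Rn
def go(tgt,pos=None):
    s=arm.observe(); R=Rn.from_quat(s["ee_rot"]); p=s["position"] if pos is None else np.array(pos)
    x=R.as_matrix()[:,0]; 
    print("t",s["t"],"pos",np.round(s["position"],4),"yaw",np.degrees(np.arctan2(x[1],x[0])),"F",np.round(s["ft_force"],2),"w",round(s["width"],3),"q",np.round(s["joints"],2),"z",np.round(R.as_matrix()[:,2],3))
    print("delta mm",np.round(R.inv().apply(np.array(tgt)-p)*1000,1))
AX=np.array([.5305,.018]); PTR=np.radians(83.9)
E
python3 -c "
from h import *
go([.598,.034,.2])"
```

```text
t 0.85 pos [ 0.2974 -0.4583  0.2314] yaw 58.34025913269208 F [ 0.63 -0.99 -0.  ] w 0.14 q [-1.09 -0.11  1.88  0.    1.37 -0.54] z [ 0. -0. -1.]
delta mm [576.8  -2.6  31.4]
```

Call:
servo_tool --linear '[[45,0,0],[90,0,0],[135,0,0],[180,0,0],[225,0,0]]' --angular '[[0,0,0],[0,0,0],[0,0,0],[0,0,0],[0,0,0]]' --claw '[-1,-1,-1,-1,-1]'

```text
t: 1.35
position: [0.4167, -0.2671, 0.2316]
ee_rot: [0.875, 0.485, 0.0, 0.0]
ft_force: [0.6, 0.4, 0.0]
width: 0.005
```

Call:
servo_tool --linear '[[45,0,0],[90,0,0],[135,0,0],[180,0,0],[225,0,0]]' --angular '[[0,0,0],[0,0,0],[0,0,0],[0,0,0],[0,0,0]]' --claw '[-1,-1,-1,-1,-1]'

```text
t: 1.85
position: [0.5358, -0.0761, 0.2316]
ee_rot: [0.874, 0.485, 0.0, 0.0]
ft_force: [0.4, -0.3, 0.2]
width: -0.001
```

Call:
servo_tool --linear '[[40,0,0],[80,0,0],[110,0,0],[130,0,10],[130,0,20]]' --angular '[[0,0,0],[0,0,0],[0,0,0],[0,0,0],[0,0,0]]' --claw '[-1,-1,-1,-1,-1]'

```text
t: 2.35
position: [0.605, 0.0344, 0.2113]
ee_rot: [0.874, 0.486, 0.001, 0.0]
ft_force: [-1.1, 0.4, -0.2]
width: -0.004
```

```bash
python3 -c "
from h import *
go([.598,.034,.1])
for n in ('top','side'):
    cv2.imwrite(f'pics/{n}1.png',optics.capture(n)['pixels'][:,:,::-1])"
```

```text
t 2.35 pos [0.605  0.0344 0.2113] yaw 58.21194645911428 F [-1.14  0.36 -0.17] w -0.004 q [-0.03  0.04  1.77  0.    1.33  0.52] z [ 0.001  0.    -1.   ]
delta mm [ -4.1  -5.8 111.3]
```

View pics/top1.png

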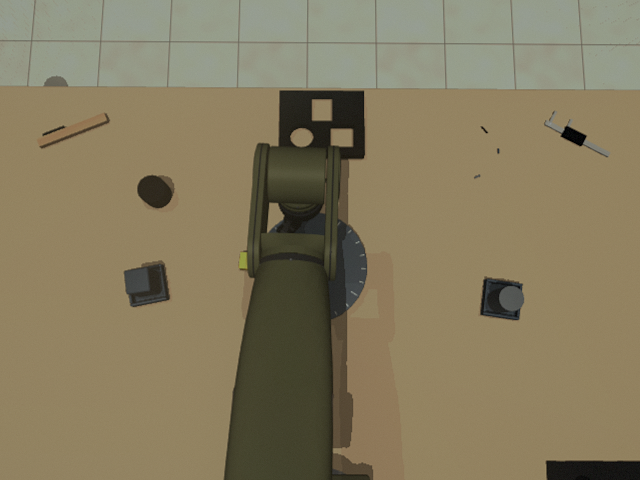

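View pics/side1.png

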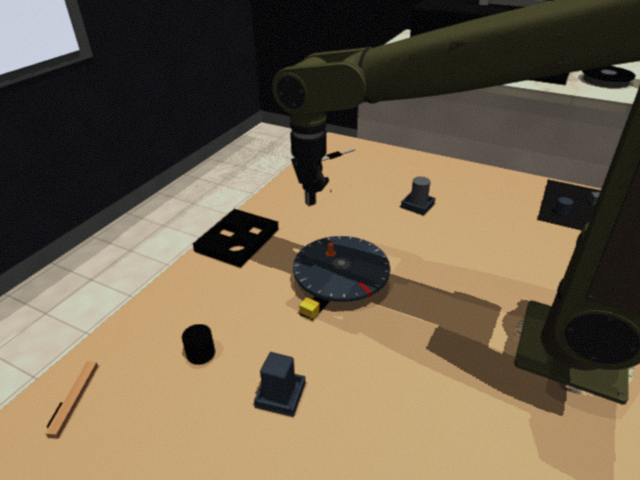

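The top view is blocked by the arm. The side view shows the disc, post (331,247), mark (365,288) and pointer (310,308) clearly, so I'll track from that one.

Call:
servo_tool --linear '[[-2,-3,35],[-5,-5,70],[-5,-5,105],[-5,-5,125],[-5,-5,138]]' --angular '[[0,0,0],[0,0,0],[0,0,0],[0,0,0],[0,0,0]]' --claw '[-1,-1,-1,-1,-1]'

```text
t: 2.95
position: [0.5953, 0.0296, 0.0713]
ee_rot: [0.875, 0.484, -0.001, -0.001]
ft_force: [-0.9, 0.6, -0.5]
width: 0.003
```

Call:
servo_tool --linear '[[0,0,5],[0,0,10]]' --angular '[[0,0,0],[0,0,0]]' --claw '[-1,-1]'

```text
t: 3.15
position: [0.5978, 0.0303, 0.0642]
ee_rot: [0.875, 0.485, 0.001, 0.001]
ft_force: [-0.0, 0.7, 1.2]
width: 0.003
```

```bash
python3 -c "
from h import *
go([.598,.032,.06])
c=optics.capture('side')['pixels']
cv2.imwrite('pics/side2.png',cv2.resize(c[150:350,230:450],None,fx=3,fy=3,interpolation=cv2.INTER_CUBIC)[:,:,::-1])"
```

```text
t 3.15 pos [0.5978 0.0303 0.0642] yaw 57.99796607384649 F [-0.    0.65  1.16] w 0.003 q [-0.04  0.17  1.9  -0.    1.07  0.52] z [ 0.002 -0.    -1.   ]
delta mm [ 1.6 -0.7  4.2]
```

View pics/side2.png

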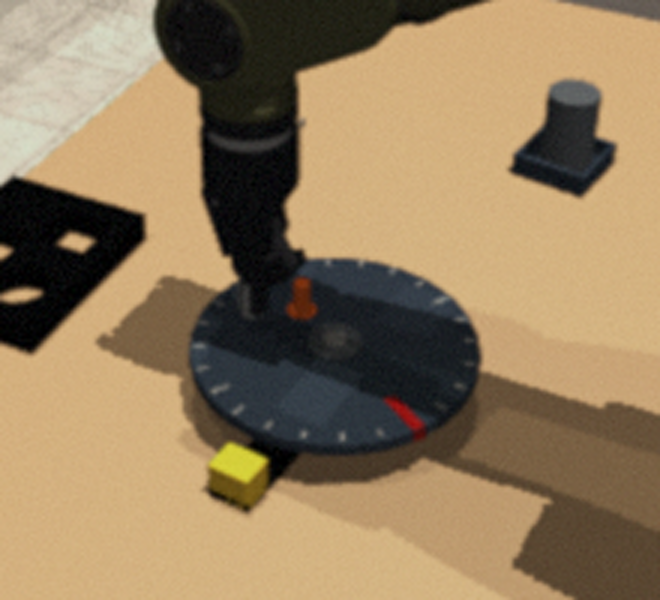

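Call:
servo_tool --linear '[[-10,0,2],[-25,0,2],[-40,0,2],[-55,0,2],[-62,0,0]]' --angular '[[0,0,0],[0,0,0],[0,0,0],[0,0,0],[0,0,0]]' --claw '[-1,-1,-1,-1,-1]'

```text
t: 3.7
position: [0.5628, -0.0234, 0.0632]
ee_rot: [0.875, 0.484, -0.001, -0.0]
ft_force: [0.2, 0.4, -0.3]
width: -0.001
```

```bash
cat >> h.py <<'E'
import json,os
def track(n="side",save=None):
    t=arm.observe()["t"]; c=optics.capture(n); m=masks(c["pixels"],n)["red"]; r=cent(m,BOX[n])
    if save: 
        x0,y0,x1,y1=(230,150,450,350); cv2.imwrite(save,cv2.resize(c["pixels"][y0:y1,x0:x1],None,fx=3,fy=3)[:,:,::-1])
    if r is None or r[1][4]<12: print(t,"no mark"); return
    p=onz(c,*r[0],.05)[:2]; d=p-(np.array([.5256,.0275]) if n=="side" else AX)
    a=np.arctan2(d[1],d[0])-np.radians(83.7); a=(a+np.pi)%(2*np.pi)-np.pi
    print("t %.2f ang %.3f rad r %.3f area %d"%(t,a,np.hypot(*d),r[1][4])); open("log.txt","a").write("%.3f %.4f\n"%(t,a))
E
python3 -c "
from h import *
go([.55,-.1,.12]); track(save='pics/s3.png'); track()"
```

```text
t 3.7 pos [ 0.5628 -0.0234  0.0632] yaw 57.958082341556135 F [ 0.21  0.42 -0.29] w -0.001 q [-0.14  0.1   1.98 -0.    1.07  0.42] z [-0.001 -0.    -1.   ]
delta mm [-71.8  29.7 -56.7]
t 3.70 ang 0.151 rad r 0.096 area 85
t 3.75 ang -0.028 rad r 0.097 area 81
```

The flick worked: the disc is turning clockwise at about 3.5 rad/s. Next I lift the finger clear and move outward to the braking radius.

Call:
servo_tool --linear '[[0,0,-25],[-5,15,-40],[-14,37,-40],[-14,37,-20],[-14,37,-5]]' --angular '[[0,0,0],[0,0,0],[0,0,0],[0,0,0],[0,0,0]]' --claw '[-1,-1,-1,-1,-1]'

```text
t: 4.3
position: [0.5888, -0.0536, 0.0682]
ee_rot: [0.875, 0.485, 0.0, 0.0]
ft_force: [-0.1, -0.0, -1.0]
width: 0.001
```

```bash
python3 -c "
from h import *
go([.587,-.055,.056]); track(save='pics/s4.png'); track();track()"
```

```text
t 4.3 pos [ 0.5888 -0.0536  0.0682] yaw 58.0070979782143 F [-0.13 -0.01 -1.05] w 0.001 q [-0.18  0.15  1.91  0.    1.08  0.38] z [ 0.001 -0.    -1.   ]
delta mm [-2.2 -0.8 12.2]
t 4.30 ang -1.810 rad r 0.100 area 49
t 4.35 ang -1.954 rad r 0.102 area 43
t 4.40 ang -2.101 rad r 0.103 area 36
```

View pics/s4.png

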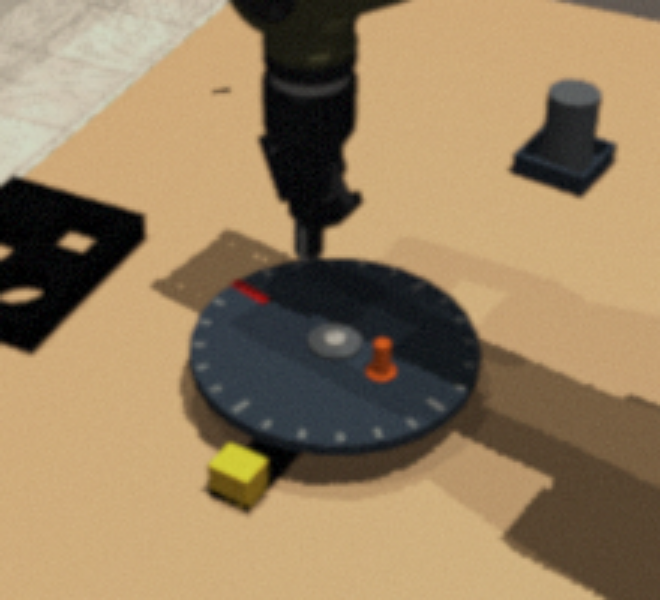

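Call:
servo_tool --linear '[[0,0,3],[0,0,6],[0,0,9],[0,0,9]]' --angular '[[0,0,0],[0,0,0],[0,0,0],[0,0,0]]' --claw '[-1,-1,-1,-1]'

```text
t: 4.85
position: [0.588, -0.0531, 0.0591]
ee_rot: [0.874, 0.485, -0.0, -0.0]
ft_force: [0.2, -0.3, 0.5]
width: -0.001
```

```bash
python3 -c "
from h import *
go([.587,-.055,.05])
for i in range(12): track()
go([.587,-.055,.05])
"
```

```text
t 4.85 pos [ 0.588  -0.0531  0.0591] yaw 58.04458098026676 F [ 0.22 -0.3   0.46] w -0.001 q [-0.18  0.16  1.92  0.    1.06  0.38] z [-0.  0. -1.]
delta mm [-2.1  0.2  9.1]
t 4.85 ang 2.926 rad r 0.101 area 36
t 4.90 ang 2.791 rad r 0.099 area 42
t 4.95 ang 2.655 rad r 0.099 area 42
t 5.00 ang 2.519 rad r 0.098 area 43
t 5.05 ang 2.383 rad r 0.098 area 42
t 5.10 ang 2.248 rad r 0.099 area 37
t 5.15 ang 2.113 rad r 0.098 area 47
t 5.20 ang 1.976 rad r 0.097 area 43
t 5.25 ang 1.845 rad r 0.096 area 48
t 5.30 ang 1.695 rad r 0.096 area 62
t 5.35 ang 1.570 rad r 0.097 area 78
t 5.40 ang 1.430 rad r 0.098 area 78
t 5.45 pos [ 0.5882 -0.0533  0.0593] yaw 58.03429963452416 F [0.26 0.12 0.12] w -0.0 q [-0.18  0.16  1.92  0.    1.06  0.38] z [ 0.  0. -1.]
delta mm [-2.1 -0.1  9.3]
```

```bash
cat >> h.py <<'E'
def fit(t0=3.72,n=2):
    D=np.loadtxt("log.txt"); D=D[D[:,0]>t0]; t=D[:,0]; a=np.unwrap(D[:,1])
    # exp + coulomb: a = a0 - ((v0+c/k)(1-e^-kT)/k - c/k T)
    T=t-t[0]
    f=lambda q,T:q[0]-((q[1]+q[3]/q[2])*(1-np.exp(-q[2]*T))/q[2]-q[3]/q[2]*T)
    r=least_squares(lambda q:np.r_[f(q,T)-a,(q[3]-.0)/50],[a[0],3,.2,0.01],bounds=([-9,0,.05,-.0001],[9,9,.6,.5]))
    TT=np.arange(0,25,.01); aa=f(r.x,TT); v=-np.gradient(aa,TT)
    print("q",r.x.round(3),"rms",np.std(f(r.x,T)-a).round(4),"last",a[-1].round(3),t[-1])
    for k in(1,2,3):
        i=np.argmax(aa<-2*np.pi*k)
        if i: print("pass",-k,"t=%.2f v=%.2f"%(t[0]+TT[i],v[i]))
E
python3 -c "
from h import *
for i in range(14): track()
fit()
"
```

```text
t 5.45 ang 1.297 rad r 0.097 area 81
t 5.50 ang 1.165 rad r 0.097 area 88
t 5.55 ang 1.034 rad r 0.097 area 83
t 5.60 ang 0.900 rad r 0.097 area 86
t 5.65 ang 0.768 rad r 0.097 area 89
t 5.70 ang 0.640 rad r 0.097 area 87
t 5.75 ang 0.511 rad r 0.097 area 92
t 5.80 ang 0.385 rad r 0.097 area 86
t 5.85 ang 0.256 rad r 0.097 area 83
t 5.90 ang 0.128 rad r 0.096 area 82
t 5.95 ang 0.004 rad r 0.098 area 86
t 6.00 ang -0.120 rad r 0.097 area 81
t 6.05 ang -0.242 rad r 0.097 area 81
t 6.10 ang -0.366 rad r 0.096 area 72
q [-0.077  3.159  0.106 -0.   ] rms 0.0178 last -6.65 6.1
pass -1 t=5.96 v=2.50
pass -2 t=8.89 v=1.83
pass -3 t=13.16 v=1.16
```

```bash
python3 -c "
from h import *
for i in range(70): track()
fit();fit(5.3);fit(7.5)
" | tail -30
```

```text
t 8.55 ang 1.269 rad r 0.097 area 84
t 8.60 ang 1.187 rad r 0.097 area 84
t 8.65 ang 1.107 rad r 0.098 area 85
t 8.70 ang 1.027 rad r 0.097 area 88
t 8.75 ang 0.950 rad r 0.098 area 87
t 8.80 ang 0.871 rad r 0.098 area 85
t 8.85 ang 0.790 rad r 0.097 area 87
t 8.90 ang 0.717 rad r 0.097 area 86
t 8.95 ang 0.640 rad r 0.097 area 86
t 9.00 ang 0.562 rad r 0.096 area 93
t 9.05 ang 0.488 rad r 0.097 area 86
t 9.10 ang 0.413 rad r 0.097 area 87
t 9.15 ang 0.340 rad r 0.097 area 85
t 9.20 ang 0.265 rad r 0.097 area 87
t 9.25 ang 0.191 rad r 0.097 area 84
t 9.30 ang 0.120 rad r 0.096 area 80
t 9.35 ang 0.045 rad r 0.096 area 80
t 9.40 ang -0.025 rad r 0.097 area 77
t 9.45 ang -0.094 rad r 0.097 area 81
t 9.50 ang -0.163 rad r 0.097 area 81
t 9.55 ang -0.233 rad r 0.097 area 78
t 9.60 ang -0.300 rad r 0.097 area 78
q [ 0.022  3.386  0.16  -0.   ] rms 0.0343 last -12.866 9.6
pass -1 t=5.97 v=2.37
pass -2 t=9.41 v=1.37
pass -3 t=17.71 v=0.36
q [ 1.509  2.609  0.159 -0.   ] rms 0.0311 last -6.583 9.6
pass -1 t=9.41 v=1.37
pass -2 t=17.67 v=0.37
q [2.988 1.825 0.05  0.129] rms 0.0043 last -0.3 9.6
```

```bash
python3 -c "
from h import *
D=np.loadtxt('log.txt'); t=D[:,0]; a=np.unwrap(D[:,1])
print(a[-1])
for s in (3.7,4.85,5.4,5.7,6.2,6.6,7,7.4,7.8,8.2,8.6,8.9,9.2):
    m=(t>=s)&(t<s+.42)
    if m.sum()>3: print(s,m.sum(),np.polyfit(t[m]-s-.2,a[m],1).round(3), D[m,1].mean().round(2))
"
```

```text
-12.865970614359172
4.85 9 [-2.707 -3.899] 2.38
5.4 9 [-2.618 -5.38 ] 0.9
5.7 9 [-2.516 -6.15 ] 0.13
6.2 9 [-2.232 -7.341] -1.06
6.6 9 [-1.994 -8.183] -1.9
7 9 [-1.866 -8.953] -2.67
7.4 9 [-1.767 -9.676] 1.49
7.8 9 [ -1.705 -10.372] 2.19
8.2 9 [ -1.672 -11.048] 1.52
8.6 9 [ -1.56  -11.694] 0.87
8.9 9 [ -1.492 -12.151] 0.42
9.2 9 [ -1.411 -12.588] -0.02
```

```bash
cat >> h.py <<'E'
def speed(w=.45):
    D=np.loadtxt('log.txt'); D=D[D[:,0]>D[-1,0]-w]; t=D[:,0]; a=np.unwrap(D[:,1])
    p=np.polyfit(t-t[-1],a,1); print("speed %.3f at mean ang %.2f, now %.3f t %.2f"%(p[0],a.mean(),p[1],t[-1])); return p
E
python3 - <<'E' | grep -v area
from h import *
for i in range(110):
    track()
    if i%10==9:
        p=speed()
        if 0<p[1]<2.2: break
E
```

```text
speed -1.279 at mean ang -0.70, now -0.953 t 10.10
speed -1.122 at mean ang -1.30, now -1.520 t 10.60
speed -0.992 at mean ang -1.83, now -2.025 t 11.10
speed -0.905 at mean ang -2.30, now -2.482 t 11.60
speed -0.830 at mean ang -2.73, now -2.900 t 12.10
speed -0.750 at mean ang -3.13, now -3.277 t 12.60
speed -0.684 at mean ang 2.80, now 2.661 t 13.10
speed -0.628 at mean ang 2.47, now 2.344 t 13.60
speed -0.571 at mean ang 2.17, now 2.054 t 14.10
```

The speed is decaying faster than a pure exponential, so the third pass might stall off the mark. I'll flick once more at a moderate speed while the disc is still turning, starting by hovering behind the post's path.

Call:
servo_tool --linear '[[0,0,-30],[18,-9,-42],[46,-22,-42],[70,-33,-42],[77,-36,-36]]' --angular '[[0,0,0],[0,0,0],[0,0,0],[0,0,0],[0,0,0]]' --claw '[-1,-1,-1,-1,-1]'

```text
t: 14.65
position: [0.5993, 0.0331, 0.0964]
ee_rot: [0.874, 0.486, 0.001, 0.0]
ft_force: [-0.7, -0.5, -1.0]
width: -0.0
```

```bash
python3 - <<'E'
from h import *
for i in range(10): track()
p=speed(); go([.598,.031,.062])
E
```

```text
t 14.65 ang 1.765 rad r 0.096 area 66
t 14.70 ang 1.744 rad r 0.096 area 67
t 14.75 ang 1.718 rad r 0.096 area 66
t 14.80 ang 1.693 rad r 0.097 area 66
t 14.85 ang 1.673 rad r 0.096 area 66
t 14.90 ang 1.647 rad r 0.098 area 65
t 14.95 ang 1.626 rad r 0.097 area 62
t 15.00 ang 1.599 rad r 0.097 area 62
t 15.05 ang 1.576 rad r 0.097 area 64
t 15.10 ang 1.555 rad r 0.097 area 61
speed -0.471 at mean ang 1.65, now 1.554 t 15.10
t 15.15 pos [0.5985 0.0304 0.0955] yaw 57.981052840524846 F [ 0.43 -0.73  0.37] w 0.001 q [-0.04  0.13  1.88 -0.    1.13  0.52] z [ 0. -0. -1.]
delta mm [ 0.3 -0.7 33.5]
```

```bash
python3 - <<'E' | tail -2
from h import *
for i in range(13): track(save='pics/s5.png' if i==12 else None)
p=speed(); 
E
```

```text
t 15.75 ang 1.276 rad r 0.099 area 71
speed -0.433 at mean ang 1.36, now 1.270 t 15.75
```

View pics/s5.png

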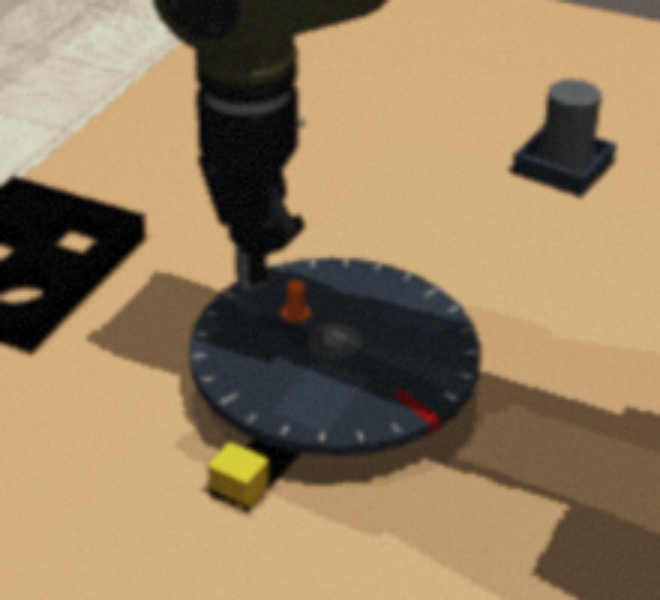

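Call:
servo_tool --linear '[[0,0,20],[0,0,33],[-6,0,33],[-16,0,33],[-26,0,33]]' --angular '[[0,0,0],[0,0,0],[0,0,0],[0,0,0],[0,0,0]]' --claw '[-1,-1,-1,-1,-1]'

```text
t: 16.3
position: [0.5846, 0.0083, 0.0629]
ee_rot: [0.874, 0.485, 0.0, 0.0]
ft_force: [0.3, -0.6, 0.4]
width: -0.001
```

Call:
servo_tool --linear '[[-10,0,0],[-20,0,0],[-30,0,0],[-36,0,-1]]' --angular '[[0,0,0],[0,0,0],[0,0,0],[0,0,0]]' --claw '[-1,-1,-1,-1]'

```text
t: 16.7
position: [0.5649, -0.0225, 0.0634]
ee_rot: [0.875, 0.485, -0.0, 0.0]
ft_force: [-0.1, 0.0, 0.8]
width: -0.002
```

```bash
python3 - <<'E'
from h import *
for i in range(3): track(save='pics/s6.png' if i==0 else None)
p=speed(.12); go([.588,-.053,.059]) 
E
```

```text
t 16.70 ang 0.269 rad r 0.097 area 84
t 16.75 ang 0.153 rad r 0.097 area 84
t 16.80 ang 0.037 rad r 0.096 area 84
speed -2.321 at mean ang 0.15, now 0.037 t 16.80
t 16.85 pos [ 0.5655 -0.0219  0.0636] yaw 57.98996708087194 F [ 0.17 -0.61  0.16] w -0.001 q [-0.13  0.11  1.97  0.    1.06  0.42] z [ 0.  0. -1.]
delta mm [-14.5  35.5   4.6]
```

Now 2.3 rad/s at the mark, so I predict about 1.15 rad/s at the next pass, which suits braking. Back to the brake hover.

Call:
servo_tool --linear '[[0,0,-25],[-5,15,-38],[-14,36,-38],[-14,36,-20],[-14,36,0]]' --angular '[[0,0,0],[0,0,0],[0,0,0],[0,0,0],[0,0,0]]' --claw '[-1,-1,-1,-1,-1]'

```text
t: 17.35
position: [0.5905, -0.0528, 0.0644]
ee_rot: [0.875, 0.485, 0.001, 0.001]
ft_force: [-0.5, -0.1, 0.5]
width: -0.001
```

Call:
servo_tool --linear '[[0,0,2],[0,0,5],[0,0,7],[0,0,7]]' --angular '[[0,0,0],[0,0,0],[0,0,0],[0,0,0]]' --claw '[-1,-1,-1,-1]'

```text
t: 17.75
position: [0.5892, -0.0523, 0.057]
ee_rot: [0.874, 0.485, 0.0, 0.0]
ft_force: [0.7, -0.3, 0.2]
width: 0.002
```

```bash
python3 - <<'E'
from h import *
for i in range(10): track()
p=speed(); go([.588,-.053,.05]) 
E
```

```text
t 17.75 ang -1.890 rad r 0.100 area 46
t 17.80 ang -1.976 rad r 0.102 area 39
t 17.85 ang -2.063 rad r 0.101 area 40
t 17.90 ang -2.155 rad r 0.101 area 36
t 17.95 ang -2.241 rad r 0.100 area 33
t 18.00 ang -2.323 rad r 0.092 area 16
18.05 no mark
t 18.10 ang -2.496 rad r 0.095 area 14
t 18.15 ang -2.581 rad r 0.104 area 18
t 18.20 ang -2.666 rad r 0.104 area 19
speed -1.722 at mean ang -2.31, now -2.668 t 18.20
t 18.25 pos [ 0.5888 -0.0524  0.0564] yaw 58.03737426982881 F [-0.25  0.51 -0.25] w -0.002 q [-0.18  0.17  1.92 -0.    1.06  0.38] z [ 0. -0. -1.]
delta mm [-0.9 -0.3  6.4]
```

```bash
python3 - <<'E' | tail -9
from h import *
for i in range(70):
    track()
    D=np.loadtxt('log.txt')[-1]
    if 0<D[1]<.6:
        p=speed()
        if p[1]+p[0]*.05<.155: break
print(arm.observe()["t"])
E
```

```text
t 20.45 ang 0.368 rad r 0.097 area 86
speed -1.278 at mean ang 0.62, now 0.364 t 20.45
t 20.50 ang 0.307 rad r 0.098 area 84
speed -1.262 at mean ang 0.56, now 0.304 t 20.50
t 20.55 ang 0.244 rad r 0.097 area 86
speed -1.254 at mean ang 0.49, now 0.243 t 20.55
t 20.60 ang 0.185 rad r 0.097 area 83
speed -1.241 at mean ang 0.43, now 0.183 t 20.60
20.65
```

Call:
servo_tool --linear '[[0,0,9],[0,0,10]]' --angular '[[0,0,0],[0,0,0]]' --claw '[-1,-1]'

```text
t: 20.85
position: [0.5913, -0.052, 0.0499]
ee_rot: [0.875, 0.485, 0.002, 0.001]
ft_force: [-4.1, 4.6, 19.7]
width: -0.003
```

```bash
python3 - <<'E'
from h import *
track(save='pics/s7.png'); track(); track()
go([.588,-.053,.05])
E
```

```text
t 20.85 ang 0.035 rad r 0.097 area 82
t 20.90 ang 0.035 rad r 0.096 area 85
t 20.95 ang 0.033 rad r 0.097 area 82
t 21.0 pos [ 0.5913 -0.052   0.05  ] yaw 58.0253423870867 F [-3.1   2.85 14.67] w 0.001 q [-0.18  0.18  1.92  0.    1.04  0.38] z [ 0.005  0.001 -1.   ]
delta mm [-2.6 -2.2 -0. ]
```

View pics/s7.png

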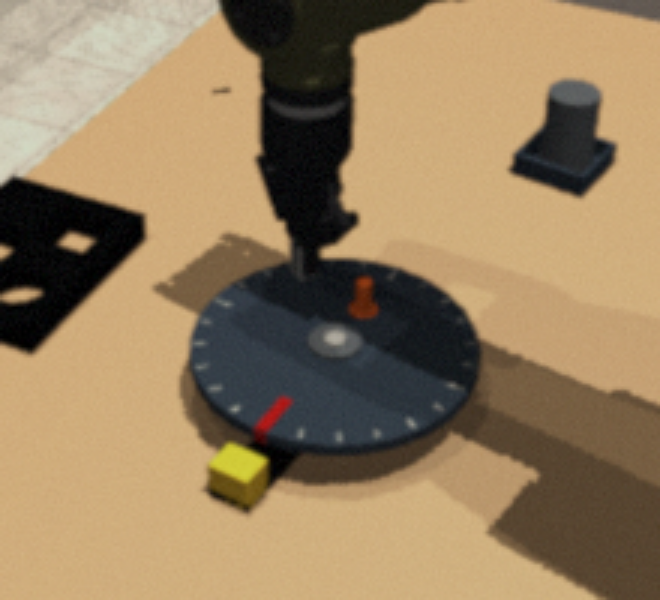

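It has stopped with the mark pointing at the yellow block, at about 0.035 rad (roughly 4 mm). I'll hold a moment to check it's steady.

Call:
servo_tool --linear '[[0,0,0],[0,0,0],[0,0,0],[0,0,0],[0,0,0]]' --angular '[[0,0,0],[0,0,0],[0,0,0],[0,0,0],[0,0,0]]' --claw '[-1,-1,-1,-1,-1]'

```text
t: 21.5
position: [0.5912, -0.052, 0.05]
ee_rot: [0.874, 0.485, 0.002, 0.001]
ft_force: [-2.5, 3.2, 15.1]
width: -0.0
```

```bash
python3 - <<'E'
from h import *
track(); go([.588,-.053,.05]); track(); go([.588,-.053,.05])
m=cent(masks(optics.capture("top")["pixels"])["red"],BOX["top"]); print("top",m)
if abs(arm.observe()["ft_force"][2])>4: print(arm.close_job())
E
```

```text
t 21.50 ang 0.035 rad r 0.097 area 82
t 21.55 pos [ 0.5912 -0.052   0.05  ] yaw 58.02619615647533 F [-3.13  4.04 15.39] w 0.0 q [-0.18  0.18  1.92  0.    1.04  0.38] z [ 0.005  0.001 -1.   ]
delta mm [-2.5 -2.2 -0.1]
t 21.55 ang 0.035 rad r 0.097 area 84
t 21.6 pos [ 0.5912 -0.052   0.0499] yaw 58.028117309552854 F [-2.94  3.89 15.93] w -0.001 q [-0.18  0.18  1.92  0.    1.04  0.38] z [ 0.005  0.001 -1.   ]
delta mm [-2.6 -2.2 -0.1]
top (array([264.45360825, 263.37113402]), array([255, 261,  20,   6,  97], dtype=int32))
the job is handed in; nothing more can be done
None
```

The disc is stopped with its red mark on the pointer, and the closed fingertip is still pressing on the disc top. I handed the job in at about 21.7 s; no verdict was given.

- **First flick:** I pushed the post clockwise and the disc spun off at about 3.5 rad/s. It ran untouched past the pointer several times.
- **Second flick:** The speed then fell faster than a pure exponential, so the next pass might have stalled off the mark. While the disc was still turning at about 0.4 rad/s, I flicked the post again, to 2.3 rad/s.
- **Brake:** At the following pass, at about 1.2 rad/s, I pressed down on the disc top at about 90 mm radius.

**Last checks:**
- **Position:** The side camera read a steady 0.035 rad from t = 20.85 to 21.55 s. That is about 4 mm at the mark, against the 18 mm allowed.
- **Top camera:** It could see the mark too, at (264,263), but I did not work out an angle from that.
- **Force:** About 15 N down on the disc, and steady.
- **Pegs:** The arm never came near them. The round peg looks unmoved in the last view; I didn't measure any of the three at the end.

**Disagreement:** The two cameras differed by up to 10 mm in absolute position and about 0.035 rad in mark angle. That angle gap is only about 4 mm at the mark, well inside the tolerance.

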